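# Weigh a paint bottle on the steelyard bench scale

### The arm

A 7-joint arm with a two-finger parallel gripper is mounted at the origin on the work surface. World frame = base frame: x ahead of the robot, y to its left, z up, the work surface at z = 0. Lengths are in m, angles in rad, forces in N, time in s.
With the tool pointing down it reaches from about 0.425 to 0.925 m from the base axis. Payload 6.8 kg.
Tool frame: the origin (TCP) lies midway between the tips of the shut fingers; the grasp point (between the pads) lies 19 mm behind it; x points along the fingers, y is the direction in which the jaws open and shut, and the axes are right-handed (so a half turn about x gives the same grasp; the last joint's range is limited). The gripper opens to 85 mm and grips with 20 to 120 N. Pads are 22 mm wide; open, the fingers measure 114 mm over their backs; the gripper's body (76 mm by 85 mm) begins 54 mm behind the grasp point. The pads swing forward as they close: fully open they stand 13 mm farther back than shut.
Start: joints at [1.205, 0.477, 0.022, 1.555, -0.011, 1.109, -0.083], TCP at [0.172, -0.653, 0.231] pointing down, gripper open.
Joint ranges: [-2.96, 2.96], [-0.34, 2.1], [-1.41, 1.46], [0.24, 2.44], [-1.37, 4.51], [0.17, 1.92], [-2.96, 2.96]. Speed limits (rad/s): [2.39, 2.39, 3.14, 3.14, 3.14, 3.14, 3.14].

### API

Orientations are given as a rotation vector (axis times angle).
In Python, from bench import r, viewer, nets gives the robot as it stands.
- The arm moves only by the shell command python3 -m pendant 'ROWS' [FORCE]. ROWS is JSON, one flat list of numbers, 5 for each row, row after row: the finger opening in mm, from 0 to 85.4, then the shift along the tool's x, y, z in mm, then the turn about the tool's x in rad. A call has 1 to 20 rows; each row shifts and turns the commanded pose from where the row before left it, along the tool's axes as they then stand; what a row does not reach is not made up. A row lasts 1/8 s, in which the tool goes at most 62.5 mm and 10.7 degrees, less where a joint would pass 70% of its speed; a pose out of reach is approached as far as the arm can. A call with a gripper value outside its range is refused whole. The fingers move at their own pace and stop on an object; FORCE is the grip in N (left out, the last holds). Time passes only in rows, so rows that do not move let the fingers close. It gives the time, the measured TCP pose, the force and the opening at its end, in the units of the state.
- r.get_obs(): the state, without advancing time (a new reading comes with each control period).
- viewer.grab_frame(name): name is "scene" or "side" or "wrist"; returns (picture, depth): 480x640x3 uint8, red, green, blue; 480x640 float32, m along the optical axis (not along the pixel's ray), 0 where there is no reading.
- viewer.calibration(name): a dict with "mtx" (3x3 intrinsics, pixels), "world_to_cam" (4x4, takes a point from world to camera coordinates). Camera axes: x right, y up, looking along -z (the intrinsics and any distortion apply to the point x, -y, -z); pixel columns grow to the right and rows downward; lengths in m; the calibration is good to about 2 mm. A picture is of the moment at which its call begins: read the wrist's pose just before it. calibration takes no time and is no camera call; for the wrist camera it gives the pose at the moment of the call.
- r.hand_in(): hands the job in, once; it reports no verdict.
Trained networks look in the newest picture that a camera, given by its name, has taken for a name from the list of things; names that differ only in an ending like _2 or _b are one class to them, and where a whole thing is asked for, a point or a joint stands for the part that bears it (a point fixed in the world has none). Each returns a list of dicts, best first, with "score" (0 to 1); they miss things now and then, are a little off and sometimes report something else, mostly with a low value. They report only what shows in the picture. A call takes as long as a camera call.
- nets.look_for(name, camera): "location" ([x, y, z] in m, in world coordinates, good to about 4 mm: the middle of the surface that is visible of it).
- nets.silhouettes(name, camera): "mask" (480x640 bool, what is visible of it).
The state is a dict: "clock": time; "joints": joint angles; "qvel": joint speeds; "tau": joint torques, N m; "tcp_pos": TCP position; "orientation": TCP orientation; "contact_force": force on the tool from outside, world axes, zero at the start; "moment": the same for the moment, N m; "grip_width": finger opening in m.
Only numpy, scipy, OpenCV 4.12 (cv2) and the standard library are available. Lean on these libraries where they do the work, as an engineer would, in place of code of your own. Each camera call takes 0.05 s, during which the arm holds its last target. There are 200 camera calls.

### The job

Take the tall bottle with the pointed nozzle out of the bottle tub and stand it gently on the pan of the bench scale. Then slide the poise along the notched beam, gently enough not to drag the beam off its seat, until the beam floats level with its pointer between the two lines of the index plate and stays there by itself with your hand off. Leave the bottle on the pan and disturb nothing else on the bench.

Things in the scene. Friction and masses are not known exactly. Their poses are not given: they have to be found in the camera images.
- tall_bottle: the bottle to weigh: white plastic cylinder 36 mm in diameter and 100 mm high with a shoulder, black cap (26 mm) and pointed nozzle, 142 mm high in all; weighs 70 to 145 g (unknown). Origin at the centre of its underside, z up. It stands in one of four 42 mm holes of the tub's panel; the other bottles there are only 92 mm high with flat caps
- rack: clear plastic tub, 196 x 196 mm, rim 54 mm high, with a plywood panel whose top is 52 mm above the bench. Four holes, 38 mm from its middle in its x and in its y; bottles stand in them on the tub's floor, 5 mm above the bench. Origin at the centre of its underside; its x and y axes run along the sides
- scale: grey base of the steelyard scale, fixed to the bench. Origin on the bench under the fulcrum; its +y axis points along the level beam to the pan, -y to the poise and pointer. The beam (10 mm wide, 13 mm high) has its axis 105 mm above the bench; fulcrum cheeks stand 112 mm high; base plate 18 mm high
- pan_top (a point): centre of the pan's floor, on the pan's upper side: a round steel dish 90 mm wide inside with a rim 5 mm high, 100 mm from the fulcrum, 131 mm above the bench when level. It stays level while the beam swings, and it does not matter where on it the bottle stands. At the start it stands 12 mm higher, held up by 0.5 to 2 N, and gives way downward by up to 24 mm when pressed
- poise_top (a point): centre of the top of the poise's handle, a plain upright steel post 14 mm in diameter and 48 mm high on the poise's block (34 mm across the beam, 24 along it); top 68 mm above the beam's axis. The poise slides along the beam and clicks, by a sprung pawl, into one of 13 notches 10 mm apart, from 75 to 195 mm from the fulcrum (measured along scale -y). About 4 N along the beam takes it over a notch. It tilts with the beam. It begins in the outer notches (160 to 195 mm)
- beam (a joint): tilt of the beam in rad, 0 level, positive with the poise and pointer end up (poise too far in, or load heavy), negative with it down; stops at -0.12 and +0.12. With nothing touching it, moving the poise one notch inward raises the reading by about 0.05 rad, until a stop is met; it settles in about 1 s. A finger on the poise holds the beam by friction, so the reading counts only with the hand off. Level means within 0.04 rad (pointer between the two lines)
- beam_seat (a joint): shift in m of the whole beam along scale +y on its sprung seat: 0 at rest, 0.001 for every 2 N of push along the beam; beyond 0.005 (10 N) either way it is dragged off its seat and spoiled
- pointer_tip (a point): tip of the thin pointer at the beam's outer end, 275 mm from the fulcrum
- index_mark (a point): height and place of the level mark on the white upright index plate behind the pointer (seen from beyond the bench), 262 mm from the fulcrum; two black lines 10.5 mm above and below it bound the level range
- flat_bottle_a: bystander: flat-capped bottle in the tub, 36 mm in diameter, 92 mm high; origin under its centre
- flat_bottle_b: bystander: a second such bottle
- tape_roll: bystander: roll of tape lying flat beside the scale, 92 mm across, 24 mm high
- jar: bystander: closed jar beside the scale, 60 mm across, 75 mm high
- palette_knife: bystander: palette knife lying on the bench
- driver: bystander: screwdriver lying on the bench
- brush_cup: bystander: steel cup with brushes, 80 mm wide, about 195 mm high

How it is judged:
On the way, in this order (a step that is already met when the one before it is completed fails the run):
1. the tall bottle stands on the pan, let go (horizontal distance between tall_bottle and pan_top below 0.04 m and z of tall_bottle in the frame of pan_top between -0.004 and 0.006 m and angle between tall_bottle's own z axis and vertical below 0.12 rad and contact force between the fingers and tall_bottle below 0.1 N), for 0.3 s.
2. then the poise is slid until the beam, hand off, floats level within 0.04 rad (value of joint beam between -0.04 and 0.04 rad and velocity of joint beam between -0.08 and 0.08 rad/s and contact force between each of the arm, the fingers and scale below 0.1 N), for 0.5 s.
At the end, for the whole second after the job is handed in: the tall bottle stands upright on the pan at rest (within 40 mm of its middle, tilted less than 0.12 rad) and the beam, untouched, floats level within 0.04 rad (pointer between the two lines), at rest (horizontal distance between tall_bottle and pan_top below 0.04 m and z of tall_bottle in the frame of pan_top between -0.004 and 0.006 m and angle between tall_bottle's own z axis and vertical below 0.12 rad and linear speed of tall_bottle below 0.02 m/s and value of joint beam between -0.04 and 0.04 rad and velocity of joint beam between -0.08 and 0.08 rad/s).
It fails at once if the beam is dragged more than 5 mm along its seat (10 N along the beam) (value of joint beam_seat above 0.005 m or value of joint beam_seat below -0.005 m).
It fails at once if the bottle is slammed or pressed on the scale with more than 20 N (contact force between tall_bottle and scale above 20 N).
It fails at once if a flat-capped bottle is moved by more than 20 mm (distance of any of flat_bottle_a, flat_bottle_b from where it was at the start of the episode above 0.02 m).
It fails at once if another bystander is moved by more than 20 mm (distance of any of tape_roll, jar, palette_knife, driver, brush_cup from where it was at the start of the episode above 0.02 m).
It also fails if it takes over 67 s, if anything falls off the work surface, if the arm or the gripper's body presses on something with over 40 N, if the wrist force passes 120 N, or if a joint passes its speed limit or range.

## Working session

There is one attempt and no reset: what is moved stays moved. The work goes in short steps, Python scripts to look and compute and a shell command to move; the robot and the scene stay as the last step left them, time stands still between calls to the robot, and variables do not carry over. Pictures are saved under pics/ and viewed, about 8 in all and at most 12, crops included, and the job is handed in when it is done.

```bash
ls; mkdir -p pics; cat > h.py <<'E'
import numpy as np, cv2
from scipy.spatial.transform import Rotation as R
from bench import r, viewer, nets
def proj(cam,p):
    c=viewer.calibration(cam); q=c["world_to_cam"]@np.r_[p,1]; q=np.array([q[0],-q[1],-q[2]])
    u=c["mtx"]@q; return u[:2]/u[2]
def cloud(cam,d):
    c=viewer.calibration(cam); K=c["mtx"]; v,u=np.mgrid[:480,:640]
    x=(u-K[0,2])/K[0,0]*d; y=(v-K[1,2])/K[1,1]*d
    P=np.stack([x,-y,-d,np.ones_like(d)],-1)@np.linalg.inv(c["world_to_cam"]).T
    return P[...,:3]
def save(img,n): cv2.imwrite("pics/"+n,img[...,::-1])
def rows(target):  # shift in tool axes (mm) to a world tcp target
    o=r.get_obs(); return R.from_rotvec(o["orientation"]).inv().apply(np.array(target)-o["tcp_pos"])*1000
E
python3 - <<'E'
from h import *
o=r.get_obs(); print(o["clock"],o["tcp_pos"],R.from_rotvec(o["orientation"]).as_matrix().round(3),o["grip_width"])
ims=[]
for c in ["scene","side"]:
    im,d=viewer.grab_frame(c); ims.append(im); np.save(c+".npy",d); save(im,c+".png")
    print(c, np.linalg.inv(viewer.calibration(c)["world_to_cam"])[:3,3])
    for n in ["tall_bottle","rack","scale","pan_top","poise_top","pointer_tip","index_mark","flat_bottle_a","jar","brush_cup","tape_roll"]:
        print(c,n,[(np.round(k["location"],3).tolist(),round(k["score"],2)) for k in nets.look_for(n,c)[:3]])
print(r.get_obs()["clock"])
E
```

```text
pics
0.0 [ 0.17195866 -0.65212339  0.23031939] [[-0.001  0.255 -0.967]
 [ 0.002 -0.967 -0.255]
 [-1.    -0.002  0.   ]] 0.08566464128817855
scene [1.52537968 0.35580415 0.7689691 ]
scene tall_bottle [([0.508, 0.274, 0.097], 0.94)]
scene rack [([0.533, 0.036, 0.116], 0.71), ([0.59, 0.315, 0.051], 0.61), ([0.526, 0.088, 0.143], 0.27)]
scene scale [([0.536, -0.038, 0.019], 0.69)]
scene pan_top [([0.526, 0.088, 0.139], 0.65)]
scene poise_top [([0.546, -0.193, 0.091], 0.77)]
scene pointer_tip [([0.534, 0.032, 0.116], 0.63)]
scene index_mark [([0.536, -0.042, 0.016], 0.83)]
scene flat_bottle_a [([0.581, 0.267, 0.074], 0.85), ([0.518, 0.348, 0.073], 0.61)]
scene jar [([0.677, -0.196, 0.053], 0.58)]
scene brush_cup [([0.769, 0.214, 0.078], 0.95), ([0.506, 0.277, 0.097], 0.29)]
scene tape_roll [([0.649, 0.031, 0.016], 0.91), ([0.534, 0.036, 0.117], 0.5)]
side [-0.16840356  0.80798291  1.26298694]
side tall_bottle [([0.485, 0.281, 0.102], 0.69)]
side rack [([0.511, 0.322, 0.05], 0.94)]
side scale [([0.513, -0.013, 0.015], 0.93)]
side pan_top []
side poise_top [([0.674, 0.03, 0.024], 0.74), ([0.527, -0.191, 0.102], 0.6), ([0.513, -0.011, 0.015], 0.22)]
side pointer_tip []
side index_mark [([0.514, -0.012, 0.019], 0.74), ([0.489, 0.282, 0.102], 0.15)]
side flat_bottle_a [([0.494, 0.356, 0.086], 0.83), ([0.562, 0.274, 0.082], 0.76)]
side jar [([0.646, -0.189, 0.05], 0.64), ([0.691, 0.387, 0.019], 0.16)]
side brush_cup [([0.734, 0.214, 0.074], 0.75), ([0.69, 0.388, 0.017], 0.67)]
side tape_roll [([0.676, 0.033, 0.026], 0.52)]
1.2
```

View pics/scene.png

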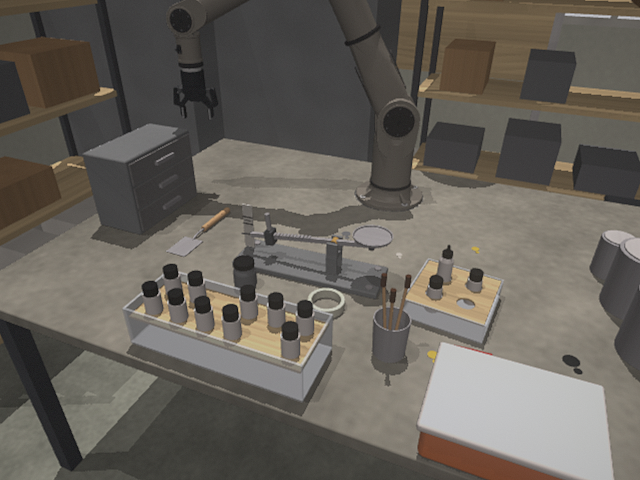

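View pics/side.png

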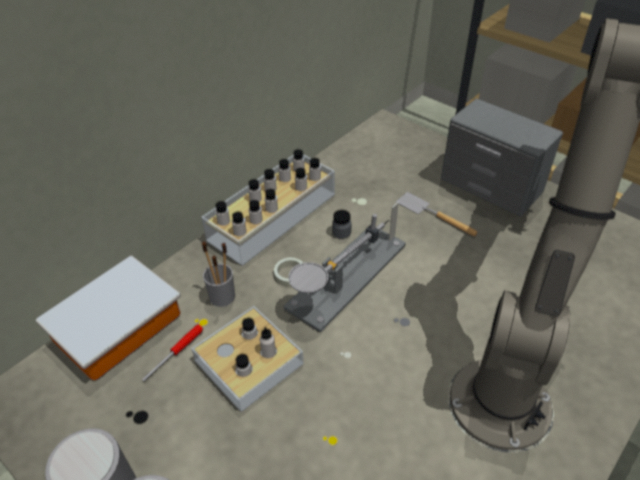

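The side and scene views agree: the tall bottle is at about (0.50, 0.28), pixel (447,265) in scene. The pan is at (372,237), the poise at (270,237) and the free hole at (465,303). Next I'll refine the positions with depth.

```bash
python3 - <<'E'
from h import *
for c in ["scene","side"]:
    d=np.load(c+".npy"); P=cloud(c,d); ok=d>0
    def box(n,x0,x1,y0,y1,z0,z1):
        m=ok&(P[...,0]>x0)&(P[...,0]<x1)&(P[...,1]>y0)&(P[...,1]<y1)&(P[...,2]>z0)&(P[...,2]<z1)
        q=P[m]; 
        if len(q)>2: print(c,n,len(q),"mean",q.mean(0).round(3),"min",q.min(0).round(3),"max",q.max(0).round(3))
    box("nozzle",.45,.54,.24,.31,.127,.16)
    box("cap",.45,.54,.24,.31,.108,.127)
    box("flatA",.54,.61,.23,.31,.092,.105)
    box("flatB",.46,.54,.32,.39,.092,.105)
    box("pan",.44,.62,.02,.16,.135,.16)
    box("posttop",.49,.58,-.24,-.15,.14,.2)
    box("post",.49,.58,-.24,-.15,.118,.14)
    box("cheeks",.49,.58,-.03,.03,.105,.12)
    box("plate",.49,.6,-.33,-.22,.06,.2)
    m=ok&(abs(P[...,2]-.018)<.005)&(P[...,0]>.46)&(P[...,0]<.6)&(P[...,1]>-.3)&(P[...,1]<.12)
    print(cv2.minAreaRect(P[m][:,:2].astype(np.float32)))
    for n in ["pan_top","poise_top","tall_bottle","beam"]:
        for k in nets.silhouettes(n,c)[:1]:
            mk=k["mask"]&ok; q=P[mk]; print("  sil",n,round(k["score"],2),mk.sum(),np.median(q,0).round(3),np.percentile(q,2,0).round(3),np.percentile(q,98,0).round(3))
E
```

```text
scene nozzle 57 mean [0.497 0.273 0.133] min [0.482 0.261 0.127] max [0.51  0.284 0.147]
scene cap 87 mean [0.502 0.273 0.117] min [0.484 0.258 0.108] max [0.51  0.287 0.127]
scene flatA 96 mean [0.572 0.265 0.096] min [0.553 0.249 0.092] max [0.588 0.28  0.099]
scene flatB 96 mean [0.505 0.349 0.095] min [0.487 0.334 0.092] max [0.521 0.364 0.098]
scene pan 757 mean [0.523 0.09  0.144] min [0.471 0.04  0.137] max [0.576 0.14  0.151]
scene posttop 27 mean [ 0.538 -0.198  0.147] min [ 0.527 -0.205  0.141] max [ 0.544 -0.192  0.151]
scene post 41 mean [ 0.539 -0.196  0.128] min [ 0.531 -0.204  0.118] max [ 0.544 -0.189  0.139]
scene cheeks 185 mean [ 0.531 -0.003  0.111] min [ 0.504 -0.029  0.105] max [0.556 0.029 0.116]
scene plate 346 mean [ 0.522 -0.266  0.104] min [ 0.511 -0.288  0.061] max [ 0.545 -0.22   0.154]
((0.5317591428756714, -0.08232134580612183), (0.1354648768901825, 0.4071744680404663), 1.4008277654647827)
  sil pan_top 0.76 751 [0.522 0.09  0.143] [0.476 0.043 0.14 ] [0.572 0.136 0.149]
  sil poise_top 0.59 311 [ 0.541 -0.194  0.095] [ 0.332 -0.309 -0.002] [ 0.554 -0.1
[... 669 characters left out ...]
min [ 0.526 -0.197  0.118] max [ 0.539 -0.184  0.14 ]
side cheeks 173 mean [ 0.524 -0.003  0.111] min [ 0.496 -0.029  0.105] max [0.551 0.024 0.118]
side plate 200 mean [ 0.518 -0.26   0.103] min [ 0.509 -0.287  0.061] max [ 0.541 -0.221  0.158]
((0.5279698967933655, -0.08041471242904663), (0.13249273598194122, 0.4041527509689331), 1.8789318799972534)
  sil pan_top 0.97 975 [0.523 0.092 0.143] [0.476 0.045 0.137] [0.57  0.139 0.151]
  sil poise_top 0.7 226 [ 0.528 -0.188  0.1  ] [ 0.515 -0.278  0.01 ] [ 0.594 -0.175  0.153]
  sil tall_bottle 0.66 390 [0.483 0.283 0.101] [0.474 0.26  0.05 ] [0.508 0.294 0.142]
  sil beam 0.57 1470 [0.526 0.066 0.141] [ 0.482 -0.235  0.074] [0.568 0.136 0.15 ]
```

```bash
python3 -m pendant '[70,-4,-25.7,-40.7,0,70,-4,-25.7,-40.7,0,70,-4,-25.7,-40.7,0,70,-4,-25.7,-40.7,0,70,-4,-25.7,-40.7,0,70,-4,-25.7,-40.7,0,70,-4,-25.7,-40.7,0,70,-4,-25.7,-40.7,0,70,-4,-25.7,-40.7,0,70,-4,-25.7,-40.7,0,70,0,-55.9,-14.1,0,70,0,-55.9,-14.1,0,70,0,-55.9,-14.1,0,70,0,-55.9,-14.1,0,70,0,-55.9,-14.1,0,70,0,-55.9,-14.1,0,70,0,-55.9,-14.1,0,70,0,-55.9,-14.1,0,70,0,-55.9,-14.1,0,70,0,-55.9,-14.1,0]' 40
python3 -m pendant '[70,0,0,0,-0.18,70,0,0,0,-0.18,70,0,0,0,-0.18,70,0,0,0,-0.18,70,0,0,0,-0.18,70,0,0,0,-0.18,70,0,0,0,-0.18,70,0,0,0,-0.18,70,0,0,0,-0.18,70,0,0,0,-0.18,70,0,0,0,-0.17]'
python3 - <<'E'
from h import *
o=r.get_obs(); print(o["joints"],R.from_rotvec(o["orientation"]).as_matrix().round(3))
im,d=viewer.grab_frame("wrist"); save(im,"w1.png"); P=cloud("wrist",d)
for n in ["tall_bottle","flat_bottle_a"]:
  print(n,[(np.round(k["location"],3).tolist(),round(k["score"],2)) for k in nets.look_for(n,"wrist")])
for (a,z0,z1) in [((.495,.276),.112,.16),((.569,.267),.09,.105),((.503,.351),.09,.105)]:
  m=(d>0)&(np.hypot(P[...,0]-a[0],P[...,1]-a[1])<.03)&(P[...,2]>z0)&(P[...,2]<z1); q=P[m]
  if len(q): print(len(q),q.mean(0).round(4),q.min(0).round(3),q.max(0).round(3))
print(rows([.495,.276,.2]))
E
```

```text
clock: 4.1
tcp_pos: [0.494, 0.2777, 0.2716]
orientation: [2.085, 0.269, -2.083]
contact_force: [0.1, -0.1, -0.0]
grip_width: 0.0699
clock: 5.48
tcp_pos: [0.4941, 0.2759, 0.2714]
orientation: [0.709, 1.452, -0.709]
contact_force: [0.2, 0.6, -0.2]
grip_width: 0.0701
[ 0.0761074   0.39018536 -0.89172878  1.72937921  0.32632005  1.17884498
 -0.24333542] [[ 0.     0.789  0.615]
 [-0.     0.615 -0.789]
 [-1.     0.     0.   ]]
tall_bottle [([0.492, 0.278, 0.111], 0.57)]
flat_bottle_a [([0.501, 0.352, 0.095], 0.7), ([0.568, 0.274, 0.094], 0.62)]
893 [0.4946 0.2762 0.1288] [0.483 0.262 0.112] [0.509 0.287 0.147]
880 [0.5704 0.2669 0.0957] [0.556 0.25  0.09 ] [0.587 0.282 0.098]
1129 [0.5036 0.3498 0.096 ] [0.488 0.334 0.09 ] [0.52  0.366 0.099]
[71.23718289  0.83216864  0.4453922 ]
```

View pics/w1.png

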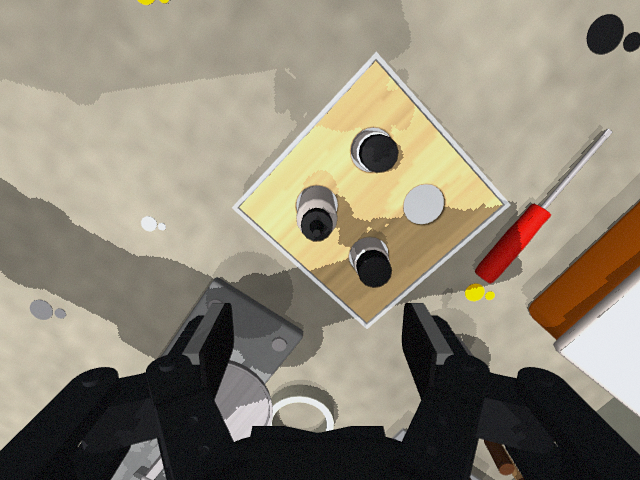

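The wrist view shows the nozzle at pixel (317,220) and the free hole at (424,204) along the jaw axis. The bottle is under the TCP to within 1 mm, so I'll descend.

```bash
python3 -m pendant '[70,40,0,0,0,70,40,0,0,0,70,40,0,0,0,70,30,0,0,0,70,20,0,0,0,70,11,0,0,0,70,10,0,0,0,70,0,0,0,0]' 40
python3 -m pendant '[20,0,0,0,0,20,0,0,0,0,20,0,0,0,0,20,0,0,0,0,20,0,0,0,0,20,0,0,0,0,20,0,0,0,0]' 40
```

```text
clock: 6.62
tcp_pos: [0.494, 0.276, 0.0802]
orientation: [0.713, 1.45, -0.713]
contact_force: [0.1, -0.1, -0.2]
grip_width: 0.0697
clock: 7.5
tcp_pos: [0.4944, 0.2763, 0.0812]
orientation: [0.714, 1.45, -0.713]
contact_force: [-1.0, -1.0, 5.3]
grip_width: 0.0346
```

```bash
python3 -m pendant '[20,-10,0,0,0,20,-25,0,0,0,20,-35,0,0,0,20,-35,0,0,0,20,-35,0,0,0,20,-25,0,0,0,20,-10,0,0,0,20,0,0,0,0,20,0,0,0,0]' 40
python3 -m pendant '[20,0,-9.1,16.4,0,20,0,-18.2,32.8,0,20,0,-18.2,32.8,0,20,0,-18.2,32.8,0,20,0,-18.2,32.8,0,20,0,-9.1,16.4,0,20,0,0,0,0,20,0,0,0,0]' 40
python3 - <<'E'
from h import *
print(rows([.523,.091,.25]))
a,d=viewer.grab_frame("side"); P=cloud("side",d); o=r.get_obs()["tcp_pos"]
m=(d>0)&(np.hypot(P[...,0]-o[0],P[...,1]-o[1])<.03)&(P[...,2]>.155)&(P[...,2]<.24); q=P[m]; print(o,len(q),np.percentile(q,1,0))
save(cv2.resize(a[200:340,220:400],None,fx=4,fy=4),"s2.png")
E
```

```text
clock: 8.62
tcp_pos: [0.4935, 0.2755, 0.2541]
orientation: [0.712, 1.452, -0.715]
contact_force: [0.2, -0.1, -0.5]
grip_width: 0.0344
clock: 9.62
tcp_pos: [0.5217, 0.0911, 0.2551]
orientation: [0.713, 1.451, -0.713]
contact_force: [-1.0, 0.6, -1.5]
grip_width: 0.0345
[5.10024032 0.99061862 0.88957135]
[0.5217122  0.09157508 0.25523943] 242 [0.5012246  0.0814341  0.17932594]
```

View pics/s2.png

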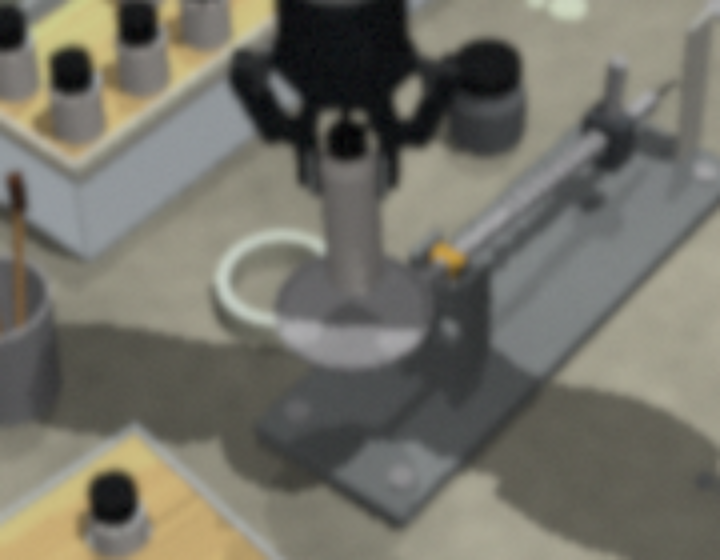

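The bottle hangs upright above the middle of the pan. I'll lower it about 37 mm gently and release.

```bash
python3 -m pendant '[20,10,0,0,0,20,12,0,0,0,20,6,0,0,0,20,3,0,0,0,20,2,0,0,0,20,2,0,0,0,20,1,0,0,0,20,1,0,0,0,20,0,0,0,0,20,0,0,0,0]' 40
python3 - <<'E'
from h import *
a,d=viewer.grab_frame("side"); P=cloud("side",d); o=r.get_obs()
m=(d>0)&(P[...,0]>.47)&(P[...,0]<.575)&(P[...,1]>.04)&(P[...,1]<.14)&(P[...,2]>.115)&(P[...,2]<.155); print(o["contact_force"],np.median(P[m],0))
E
```

```text
clock: 10.92
tcp_pos: [0.5222, 0.0907, 0.2185]
orientation: [0.713, 1.45, -0.713]
contact_force: [-0.3, 0.3, 1.1]
grip_width: 0.0345
[ 0.84759233 -0.01866656  0.38107323] [0.51288754 0.10208731 0.14178274]
```

```bash
python3 -m pendant '[20,1,0,0,0,20,1,0,0,0,20,0,0,0,0,38,0,0,0,0,42,0,0,0,0,48,0,0,0,0,60,0,0,0,0,60,0,0,0,0,60,0,0,0,0]' 40
python3 -m pendant '[60,-10,0,0,0,60,-20,0,0,0,60,-40,0,0,0,60,-40,0,0,0,60,-20,0,0,0,60,0,0,0,0]'
python3 - <<'E'
from h import *
a,d=viewer.grab_frame("side"); P=cloud("side",d)
save(cv2.resize(a[200:340,220:400],None,fx=4,fy=4),"s3.png")
m=(d>0)&(np.hypot(P[...,0]-.522,P[...,1]-.091)<.03)&(P[...,2]>.17)&(P[...,2]<.31); q=P[m]; print(q.mean(0),q.max(0))
m=(d>0)&(P[...,0]>.47)&(P[...,0]<.575)&(P[...,1]>.04)&(P[...,1]<.14)&(P[...,2]>.105)&(P[...,2]<.155); print(np.median(P[m],0))
m=(d>0)&(P[...,0]>.49)&(P[...,0]<.58)&(P[...,1]>-.24)&(P[...,1]<-.15)&(P[...,2]>.13); print(m.sum(),P[m].mean(0),P[m].max(0))
E
```

```text
clock: 12.1
tcp_pos: [0.5221, 0.0906, 0.2163]
orientation: [0.713, 1.451, -0.713]
contact_force: [0.2, 0.0, 0.6]
grip_width: 0.0601
clock: 12.85
tcp_pos: [0.523, 0.0913, 0.3492]
orientation: [0.715, 1.446, -0.711]
contact_force: [0.1, -0.2, -0.3]
grip_width: 0.06
[0.51293479 0.09808944 0.22790893] [0.53615879 0.11079176 0.28886735]
[0.51252797 0.10208514 0.14401753]
40 [ 0.53068111 -0.19314978  0.1439007 ] [ 0.53775427 -0.18663279  0.15555895]
```

View pics/s3.png

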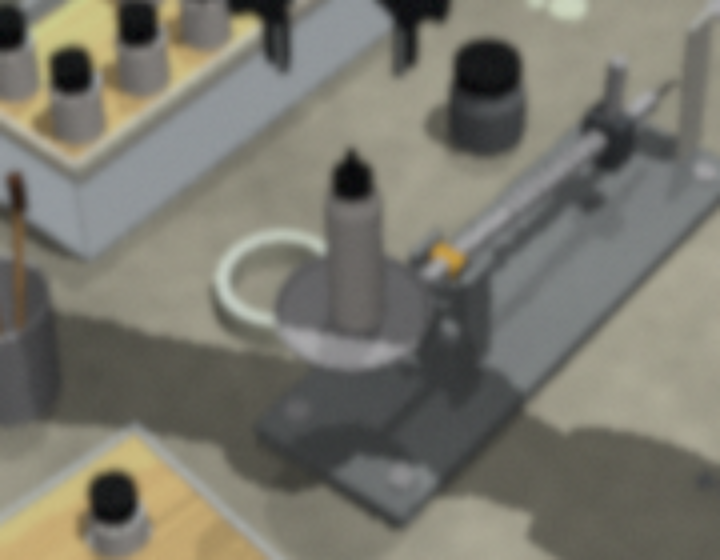

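The bottle stands upright on the pan and the hand is clear. The beam is still poise-down. Next I'll move over the poise with the jaws along the beam.

```bash
python3 -m pendant '[60,0,-13.9,19.4,0,60,0,-27.8,38.7,0,60,0,-27.8,38.7,0,60,0,-27.8,38.7,0,60,0,-27.8,38.7,0,60,0,-27.8,38.7,0,60,0,-13.9,19.4,0,40,0,0,0,-0.158,40,0,0,0,-0.158,40,0,0,0,-0.158,40,0,0,0,-0.158,40,0,0,0,-0.158,40,0,0,0,-0.158,40,0,0,0,0,40,0,0,0,0]'
python3 - <<'E'
from h import *
o=r.get_obs(); print(o["joints"].round(2),R.from_rotvec(o["orientation"]).as_matrix().round(3))
im,d=viewer.grab_frame("wrist"); save(im,"w4.png"); P=cloud("wrist",d)
m=(d>0)&(np.hypot(P[...,0]-.534,P[...,1]+.195)<.03)&(P[...,2]>.13)&(P[...,2]<.18); q=P[m]; print(len(q),q.mean(0).round(4),q.min(0).round(3),q.max(0).round(3))
t=q[q[:,2]>q[:,2].max()-.006]; print(t.mean(0))
print(rows([.534,-.195,.2]))
E
```

```text
clock: 14.78
tcp_pos: [0.5318, -0.1947, 0.3461]
orientation: [-0.025, 1.571, 0.025]
contact_force: [0.4, 0.4, -0.2]
grip_width: 0.0401
[ 0.96  0.33 -0.91  1.62  0.27  1.32  1.61] [[-0.    -0.032  0.999]
 [ 0.     0.999  0.032]
 [-1.     0.    -0.   ]]
229 [ 0.535  -0.1985  0.1473] [ 0.529 -0.206  0.13 ] [ 0.543 -0.191  0.152]
[ 0.53611187 -0.19928412  0.15026775]
[146.14566325  -0.32665053   2.21216192]
```

View pics/w4.png

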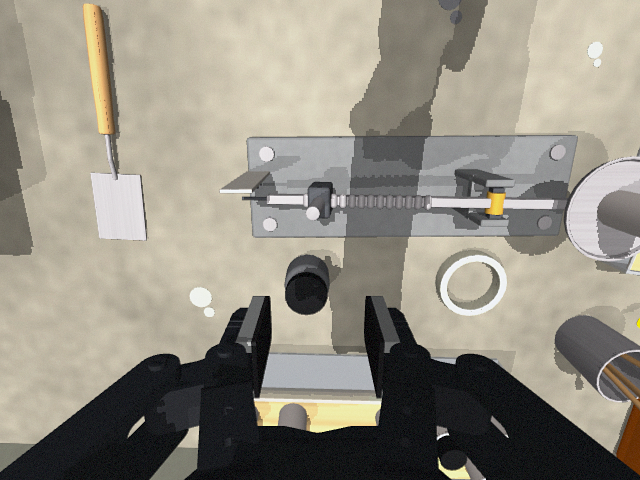

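The post top is at pixel (313,213), or (0.536, -0.199, 0.151), and the beam is at its lower stop. Since it rests on that stop, three notches inward cannot overshoot the level range. I'll straddle the post and push it 3 notches.

```bash
python3 -m pendant '[40,40,-3.5,4,0,40,50,0,0,0,40,50,0,0,0,40,40,0,0,0,40,20,0,0,0,34,11,0,0,0,30,0,0,0,0,30,0,0,0,0]' 40
python3 -m pendant '[30,0,3,0,0,30,0,3,0,0,30,0,2,0,0,30,0,2,0,0,30,0,2,0,0,30,0,2,0,0,30,0,2,0,0,30,0,2,0,0,30,0,2,0,0,30,0,0,0,0]'
python3 - <<'E'
from h import *
o=r.get_obs(); print(o["contact_force"])
im,d=viewer.grab_frame("side"); P=cloud("side",d); save(cv2.resize(im[200:340,290:470],None,fx=4,fy=4),"s5.png")
E
```

```text
clock: 15.82
tcp_pos: [0.537, -0.1987, 0.1367]
orientation: [-0.027, 1.568, 0.026]
contact_force: [0.4, -0.0, 1.2]
grip_width: 0.0303
clock: 17.08
tcp_pos: [0.5353, -0.1791, 0.1354]
orientation: [-0.027, 1.571, 0.026]
contact_force: [0.7, -3.4, 0.2]
grip_width: 0.03
[ 0.65998669 -3.42597921  0.24268136]
```

View pics/s5.png

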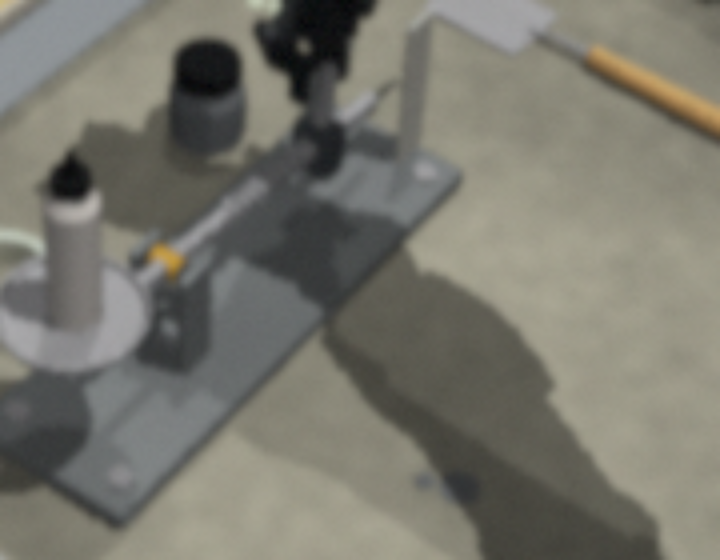

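The finger is on the post, pushing at 3.4 N, well under the 10 N limit. I'll continue.

```bash
python3 -m pendant '[30,0,2,0,0,30,0,2,0,0,30,0,2,0,0,30,0,2,0,0,30,0,2,0,0,30,0,2,0,0,30,0,2,0,0,30,0,2,0,0,30,0,1,0,0,30,0,0,0,0]'
python3 -m pendant '[34,0,-3,0,0,40,0,-6,0,0,40,0,0,0,0,40,0,0,0,0,40,0,0,0,0,40,0,0,0,0,40,0,0,0,0,40,0,0,0,0,40,0,0,0,0,40,0,0,0,0]'
cat > m.py <<'E'
from h import *
o=r.get_obs(); print(o["clock"],o["tcp_pos"],o["contact_force"])
for c in ["scene","side"]:
    im,d=viewer.grab_frame(c); P=cloud(c,d); ok=d>0
    m=ok&(P[...,0]>.47)&(P[...,0]<.575)&(P[...,1]>.04)&(P[...,1]<.14)&(P[...,2]>.1)&(P[...,2]<.16)&(np.hypot(P[...,0]-.522,P[...,1]-.091)>.026)&(np.hypot(P[...,0]-.522,P[...,1]-.091)<.042)
    z=P[m][:,2]; print(c,"pan z",np.median(z).round(4),"-> beam",((.131-np.median(z))/.1).round(3))
    # beam top profile
    s=[]
    for y in np.arange(-.28,-.02,.02):
        m=ok&(abs(P[...,0]-(.527-.042*(y+.009)))<.008)&(abs(P[...,1]-y)<.01)&(P[...,2]>.07)
        if m.sum(): s.append((round(y,2),P[m][:,2].max().round(3),np.median(P[m][:,2]).round(3),int(m.sum())))
    print(s)
    save(cv2.resize(im[185:285,225:345] if c=="scene" else im[190:330,290:470],(720,600) if c=="scene" else (720,560),interpolation=cv2.INTER_CUBIC),f"{c}_{o['clock']:.1f}.png")
E
python3 m.py
```

```text
clock: 18.38
tcp_pos: [0.5347, -0.1612, 0.1352]
orientation: [-0.027, 1.571, 0.027]
contact_force: [0.1, -0.8, -0.6]
grip_width: 0.03
clock: 19.62
tcp_pos: [0.535, -0.1706, 0.1353]
orientation: [-0.027, 1.571, 0.027]
contact_force: [0.6, -0.7, 1.0]
grip_width: 0.0399
19.625 [ 0.53503834 -0.17059272  0.13531391] [ 0.64386785 -0.69611245  0.99567497]
scene pan z 0.1426 -> beam -0.116
[(np.float64(-0.28), np.float64(0.076), np.float64(0.073), 8), (np.float64(-0.26), np.float64(0.082), np.float64(0.076), 8), (np.float64(-0.24), np.float64(0.24), np.float64(0.08), 39), (np.float64(-0.22), np.float64(0.525), np.float64(0.209), 129), (np.float64(-0.2), np.float64(0.524), np.float64(0.177), 179), (np.float64(-0.18), np.float64(0.525), np.float64(0.506), 110), (np.float64(-0.16), np.float64(0.52), np.float64(0.141), 139), (np.float64(-0.14), np.float64(0.519), np.float64(0.28), 316), (np.float64(-0.12), np.float64(0.517), np.float64(0.241), 183), (np.float64(-0.1), np.float64(0.239), np.float64(0.101), 57), (np.float64(-0.08), np.float64(0.107), np.float64(0.101), 47), (np.float64(-0.06), np.
[... 251 characters left out ...]
074), 5), (np.float64(-0.24), np.float64(0.088), np.float64(0.081), 24), (np.float64(-0.22), np.float64(0.522), np.float64(0.086), 27), (np.float64(-0.2), np.float64(0.525), np.float64(0.167), 82), (np.float64(-0.18), np.float64(0.52), np.float64(0.161), 55), (np.float64(-0.16), np.float64(0.52), np.float64(0.126), 80), (np.float64(-0.14), np.float64(0.518), np.float64(0.294), 382), (np.float64(-0.12), np.float64(0.516), np.float64(0.442), 342), (np.float64(-0.1), np.float64(0.245), np.float64(0.219), 68), (np.float64(-0.08), np.float64(0.109), np.float64(0.103), 34), (np.float64(-0.06), np.float64(0.109), np.float64(0.103), 30), (np.float64(-0.04), np.float64(0.111), np.float64(0.106), 27)]
```

The beam is still on its lower stop (pan at 143 mm), so another 3 notches cannot overshoot either.

```bash
python3 -m pendant '[30,0,3,0,0,30,0,3,0,0,30,0,3,0,0,30,0,2,0,0,30,0,2,0,0,30,0,2,0,0,30,0,2,0,0,30,0,2,0,0,30,0,2,0,0,30,0,2,0,0,30,0,2,0,0,30,0,2,0,0,30,0,2,0,0,30,0,2,0,0,30,0,2,0,0,30,0,2,0,0,30,0,2,0,0,30,0,2,0,0,30,0,0,0,0]'
python3 -m pendant '[34,0,-3,0,0,40,0,-6,0,0,40,0,0,0,0,40,0,0,0,0,40,0,0,0,0,40,0,0,0,0,40,0,0,0,0,40,0,0,0,0,40,0,0,0,0,40,0,0,0,0]'
python3 m.py | grep -v '^\['
```

```text
clock: 22.1
tcp_pos: [0.5337, -0.1311, 0.1353]
orientation: [-0.027, 1.571, 0.028]
contact_force: [0.3, -0.7, 1.0]
grip_width: 0.0304
clock: 23.35
tcp_pos: [0.534, -0.1406, 0.1353]
orientation: [-0.027, 1.571, 0.027]
contact_force: [0.4, -0.7, 0.2]
grip_width: 0.0397
23.35 [ 0.53403249 -0.14061783  0.13533828] [ 0.38973817 -0.69362282  0.2318641 ]
scene pan z 0.1424 -> beam -0.114
side pan z 0.143 -> beam -0.12
```

```bash
ls pics; python3 - <<'E'
import cv2,numpy as np,glob
a=cv2.imread(glob.glob("pics/scene_23*.png")[0]); b=cv2.imread(glob.glob("pics/side_23*.png")[0])
cv2.imwrite("pics/c6.png",np.hstack([cv2.resize(a,(400,340)),cv2.resize(b,(400,340))]))
E
```

```text
s2.png
s3.png
s5.png
scene.png
scene_19.6.png
scene_23.4.png
side.png
side_19.6.png
side_23.4.png
w1.png
w4.png
```

View pics/c6.png

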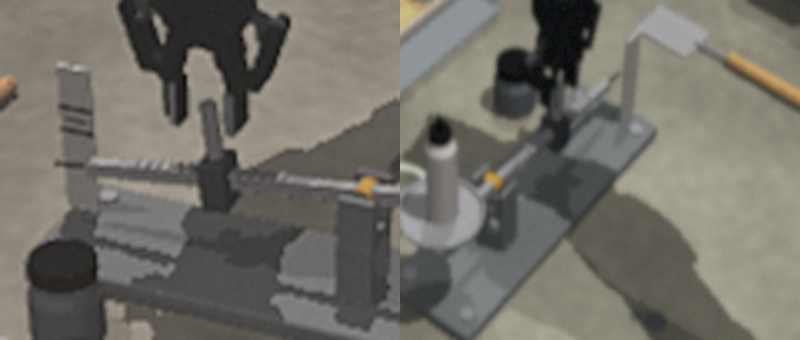

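The pointer (left pane, pixel (70,163)) is still well below the lower line at (75,128). The post stands free between the fingers. I'll push another 3 notches.

```bash
python3 -m pendant '[30,0,3,0,0,30,0,3,0,0,30,0,3,0,0,30,0,2,0,0,30,0,2,0,0,30,0,2,0,0,30,0,2,0,0,30,0,2,0,0,30,0,2,0,0,30,0,2,0,0,30,0,2,0,0,30,0,2,0,0,30,0,2,0,0,30,0,2,0,0,30,0,2,0,0,30,0,2,0,0,30,0,2,0,0,30,0,2,0,0,30,0,0,0,0]'
python3 -m pendant '[34,0,-3,0,0,40,0,-6,0,0,40,0,0,0,0,40,0,0,0,0,40,0,0,0,0,40,0,0,0,0,40,0,0,0,0,40,0,0,0,0,40,0,0,0,0,40,0,0,0,0,40,0,0,0,0,40,0,0,0,0]'
python3 m.py | grep -v '^\['
python3 - <<'E'
import cv2,numpy as np,glob
a=cv2.imread(sorted(glob.glob("pics/scene_2*.png"))[-1]); b=cv2.imread(sorted(glob.glob("pics/side_2*.png"))[-1])
cv2.imwrite("pics/c7.png",np.hstack([cv2.resize(a,(400,340)),cv2.resize(b,(400,340))]))
E
```

```text
clock: 25.82
tcp_pos: [0.5326, -0.1006, 0.1352]
orientation: [-0.026, 1.571, 0.028]
contact_force: [0.9, 1.1, 0.6]
grip_width: 0.0299
clock: 27.32
tcp_pos: [0.533, -0.1106, 0.1353]
orientation: [-0.027, 1.571, 0.027]
contact_force: [1.1, -0.2, -0.2]
grip_width: 0.04
27.325 [ 0.5329671  -0.11062525  0.13531431] [ 1.09694898 -0.15507499 -0.1848021 ]
scene pan z 0.1279 -> beam 0.031
side pan z 0.1284 -> beam 0.026
```

View pics/c7.png

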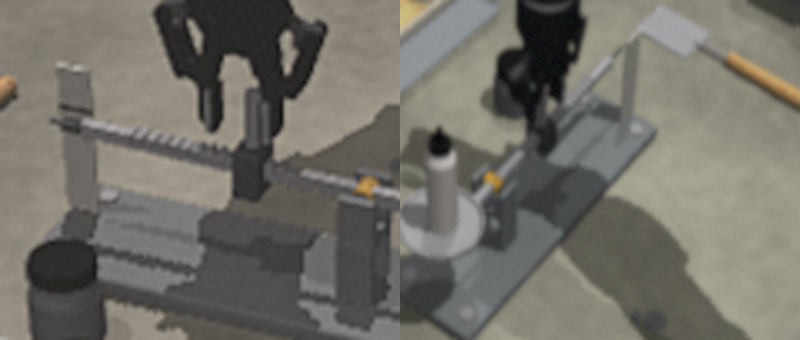

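The beam now reads about +0.03 and the pointer is at the marks, but the inner finger is close to the post. I'll centre the gap, open wider, withdraw and measure again.

```bash
python3 -m pendant '[50,0,3,0,0,55,0,2,0,0,60,0,0,0,0,60,0,0,0,0,60,-10,0,0,0,60,-20,0,0,0,60,-40,0,0,0,60,-50,0,0,0,60,-50,0,0,0,60,-20,0,0,0,60,0,0,0,0,60,0,0,0,0,60,0,0,0,0,60,0,0,0,0,60,0,0,0,0,60,0,0,0,0,60,0,0,0,0,60,0,0,0,0,60,0,0,0,0,60,0,0,0,0]'
cat >> m.py <<'E'
    if c=="scene":
        # pointer height vs mark: fit beam top line, outside the poise
        sc=np.array([-.042,.999]); f=np.array([.527,-.009])
        rel=P[...,:2]-f; a=-(rel@sc); b=rel[...,0]*sc[1]-rel[...,1]*sc[0]
        m=ok&(abs(b)<.009)&((a>.13)&(a<.25))&(P[...,2]>.06)&(P[...,2]<.16)
        k=np.polyfit(a[m],P[...,2][m],1); print("beam slope",k, m.sum())
    m=ok&(abs(P[...,0]-.53)<.03)&(P[...,1]>-.25)&(P[...,1]<-.05)&(P[...,2]>.155)&(P[...,2]<.2); print("post",m.sum(),P[m].mean(0).round(3) if m.any() else "")
    m=ok&(np.hypot(P[...,0]-.522,P[...,1]-.091)<.03)&(P[...,2]>.15)&(P[...,2]<.3); print("bottle",P[m].mean(0).round(3),P[m].max(0).round(3))
E
python3 m.py | grep -v '^\['
python3 - <<'E'
import cv2,numpy as np,glob
a=cv2.imread(sorted(glob.glob("pics/scene_[23]*.png"))[-1]); b=cv2.imread(sorted(glob.glob("pics/side_[23]*.png"))[-1])
cv2.imwrite("pics/c8.png",np.hstack([cv2.resize(a,(400,340)),cv2.resize(b,(400,340))]))
E
```

```text
clock: 29.92
tcp_pos: [0.5328, -0.1056, 0.3253]
orientation: [-0.027, 1.571, 0.027]
contact_force: [0.3, 0.7, -0.1]
grip_width: 0.0601
29.925 [ 0.53281658 -0.10563059  0.32534762] [ 0.31854753  0.65183208 -0.05930663]
scene pan z 0.128 -> beam 0.03
beam slope [0.01446484 0.11092613] 246
post 45 [ 0.535 -0.101  0.169]
bottle [0.533 0.091 0.206] [0.543 0.107 0.272]
side pan z 0.1281 -> beam 0.029
post 40 [ 0.528 -0.096  0.168]
bottle [0.513 0.099 0.21 ] [0.535 0.111 0.273]
```

View pics/c8.png

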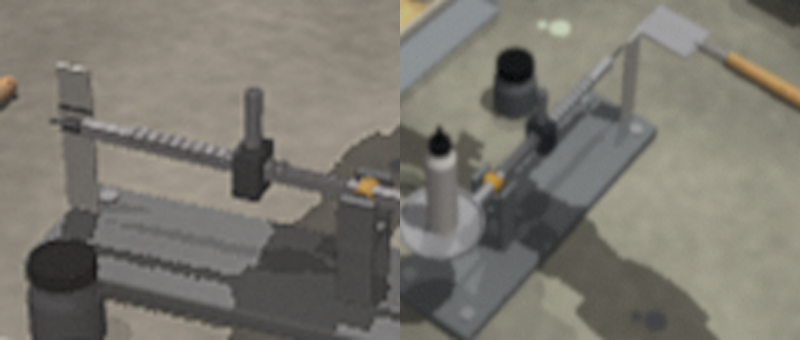

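```bash
python3 - <<'E'
from h import *
f=np.array([.527,-.009]); 
for a in (.275,.25):
    g=lambda t:proj("scene",np.r_[f+a*np.array([.042,-.999])*np.cos(t),.105+a*np.sin(t)])
    for t in (-.12,-.04,0,.02,.03,.04): q=g(t); print(a,t,q.round(1),"crop400",((q-[225,185])*[400/120,3.4]).round(0))
# image shift of the outer beam part between stop picture and now
a=cv2.imread("pics/scene_23.4.png",0); b=cv2.imread(sorted(__import__("glob").glob("pics/scene_29*.png"))[-1],0)
for x in (170,190,210): # columns in 720-wide crop (6x)
    for im in (a,b): col=im[150:350,x].astype(int); k=np.convolve(col,np.ones(12)/12,"same"); print(x,"brightest beam row",150+15+k[15:-15].argmax(),end=" | ")
    print()
E
```

```text
0.275 -0.12 [241.1 233.2] crop400 [ 54. 164.]
0.275 -0.04 [239.9 226.3] crop400 [ 50. 140.]
0.275 0 [239.5 222.8] crop400 [ 48. 129.]
0.275 0.02 [239.4 221.1] crop400 [ 48. 123.]
0.275 0.03 [239.3 220.2] crop400 [ 48. 120.]
0.275 0.04 [239.3 219.3] crop400 [ 48. 117.]
0.25 -0.12 [249.  233.9] crop400 [ 80. 166.]
0.25 -0.04 [248.  227.6] crop400 [ 77. 145.]
0.25 0 [247.6 224.4] crop400 [ 75. 134.]
0.25 0.02 [247.5 222.9] crop400 [ 75. 129.]
0.25 0.03 [247.5 222.1] crop400 [ 75. 126.]
0.25 0.04 [247.5 221.3] crop400 [ 75. 123.]
170 brightest beam row 283 | 170 brightest beam row 219 | 
190 brightest beam row 285 | 190 brightest beam row 221 | 
210 brightest beam row 284 | 210 brightest beam row 225 |
```

Pan height in both cameras and the pointer's shift in the image all give about +0.026 rad. That is inside ±0.04 and unchanged over 2.6 s. One notch back would give about -0.024, which is no better, so I'm handing in.

```bash
python3 -c "
from bench import r
print(r.hand_in())"
```

```text
the job is handed in; nothing more can be done
None
```

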